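Tip the cedar balls into the empty rain boot

TASK

Draw the slim tray of cedar balls out from under the bamboo riser and tip it to about 45 degrees over the empty rain boot, holding it tipped until all three balls have rolled in. Bring the tray level again before you set it down, then slide it back under the riser, pouring end to the front, fully home against the back rail, and let go. Leave the boots and everything else standing where they are.

Things in the scene. Friction and masses are not known exactly. Their poses are not given: they have to be found in the camera images.
- tray_mid (a point): Slim open bamboo tray, loose, 180 mm long (its x), 60 mm wide outside (its y), 45 mm high (its z), walls and floor 5 mm thick, about 0.15 to 0.27 kg. This point is its centre, 22.5 mm above its underside, 90 mm from each end. It stands on the work surface under the riser; only 34 to 42 mm of its pouring end (-x) sticks out in front. Sides and +x end are full height
- tray_lip (a point): Middle of the tray's pouring end: 90 mm from its centre along its -x, 9 mm above its underside; axes as the tray's. This end is closed only by a 4 mm high lip, so the balls stay in while the tray is level and begin to roll out over it at about 37 degrees
- ball0_center (a point): Cedar ball, 40 mm diameter, 14 g, lying loose in the tray nearest the pouring end; its centre
- ball1_center (a point): Second cedar ball, the same, in the middle of the tray; its centre
- ball2_center (a point): Third cedar ball, the same, near the tray's closed end; its centre
- boot_mouth (a point): Centre of the round mouth of the empty rubber ankle rain boot, at its rim, 150 mm above the surface; 96 mm inside, 106 mm outside diameter. The shaft is a round well down to an insole 20 mm above the surface. x axis: heel to toe; the toe reaches 240 mm forward of this point, a pull loop at the heel rises 18 mm above the rim. Loose, 0.75 kg; left or right of the riser
- riser: Fixed bamboo riser, a low bench of four cross slats over the tray, 160 mm deep (its x, pointing away from its open front), 300 mm wide (y), 115 mm high, 103 mm clear below the slats, 260 mm between the legs. Origin: centre of its footprint on the surface. The things on it stand up to 85 mm higher, so the tray's front must be taken with the gripper leaning back towards the robot
- riser_front (a point): Middle of the riser's front edge, 109 mm above the surface, 80 mm from the riser's origin along its -x. A low fixed rail (8 to 36 mm above the surface) runs across the riser's rear, its front face 148 mm behind this edge. With the tray fully home its closed +x end touches that rail: tray centre 22 mm in front of the riser's origin, pouring end 32 mm in front of this edge
- boot_treed: The other boot of the pair, same size, filled by a cedar boot tree with a brass hook on top (214 mm high over all). Origin: on the surface below the middle of its shaft. Leave alone
- shoe_tree_top: Bystander: cedar shoe tree with brass hook, 230 mm long, 85 mm high, lying across the top of the riser; origin under its middle
- shoe_brush: Bystander: wooden shoe brush 150 x 48 x 46 mm on top of the riser; origin under its middle
- wedge: Bystander: hard rubber door wedge, 118 x 44 mm, up to 34 mm high, on the surface; origin under its middle
- polish_tin: Bystander: flat round shoe polish tin, 72 mm diameter, 26 mm high, on the surface; origin under its middle
Not all that is in view belongs to the job. What is shaped like the part that bears tray_mid but turquoise is not meant. Leave any orange look-alike of the part that bears ball0_center alone.

How it is judged:
By the outcome, as a careful person would: the job done as asked, in the order asked, and still so for the second after the job is handed in, with the robot touching nothing.
It also fails if it takes over 72 s, if anything falls off the work surface, if the arm or the gripper's body presses on something with over 40 N, if the wrist force passes 120 N, or if a joint passes its speed limit or range.

ROBOT

A 6-joint arm with a two-finger parallel gripper is mounted at the origin on the work surface. World frame = base frame: x ahead of the robot, y to its left, z up, the work surface at z = 0. Lengths are in mm, angles in rad, forces in N, time in s.
With the tool pointing down it reaches from about 275 to 1000 mm from the base axis. Payload 8.4 kg.
Tool frame: the origin (TCP) lies midway between the tips of the shut fingers; the grasp point (between the pads) lies 19 mm behind it (r.grip_point_offset is the distance from the TCP to the grasp point, in mm); z points along the fingers, y is the line along which they close (so a half turn about z gives the same grasp; the last joint's range is limited). The gripper opens to 85 mm and grips with 20 to 120 N. Pads are 22 mm wide; open, the fingers measure 114 mm over their backs; the gripper's body (76 mm by 85 mm) begins 54 mm behind the grasp point. The pads swing forward as they close: fully open they stand 13 mm farther back than shut.
Start: joints at [-1.187, 0.353, 1.633, -0, 1.155, -0.002], TCP at [235.187, -579.064, 231.281] pointing down, gripper open.
Joint ranges: [-2.63, 2.63], [-0.92, 2.1], [0.06, 2.66], [-1.3, 4.44], [0, 2.69], [-3.02, 3.02]. Speed limits (rad/s): [2.22, 2.22, 2.79, 3.14, 3.14, 3.14].

INTERFACE

Orientations are given as [roll, pitch, yaw] about the fixed x, y, z axes, in that order (R = Rz(yaw) Ry(pitch) Rx(roll)).
In Python, from rig import r gives the robot as it stands. The module is installed in compiled form; this text tells all that it offers.
- The arm moves only by the shell command python3 -m creep 'ROWS' [FORCE]. ROWS is text: rows parted by semicolons, each of 7 numbers parted by spaces: the turn, a rotation vector about the tool's x, y, z in degrees, then the shift along the tool's x, y, z in m, then the closure in counts, from 0 (fully open) to 255 (shut). A call has 1 to 8 rows; each row is the pose to reach, as a shift and turn from the pose commanded when the call began, along the tool's axes at that moment; what a row does not reach only later rows make up. A row lasts 1/8 s, in which the tool goes at most 62.5 mm and 10.7 degrees, less where a joint would pass 70% of its speed; a pose out of reach is approached as far as the arm can. A call with a gripper value outside its range is refused whole. The fingers move at their own pace and stop on an object; FORCE is the grip in N (left out, the last holds). Time passes only in rows, so rows that repeat a pose let the fingers close. It gives the time, the measured TCP pose, the force, the opening and the grip force at its end, in the units of the state.
- r.sense(): the state, without advancing time (a new reading comes with each control period).
- r.grab_frame(name): name is "scene" or "top" or "wrist"; returns a dict with "img" (384x512x3 uint8, red, green, blue), "range_z" (384x512 float32, mm along the optical axis (not along the pixel's ray), 0 where there is no reading), "K" (3x3 intrinsics, pixels), "D" ([k1, k2, p1, p2, k3] as OpenCV has them; the pictures are not rectified), "world_from_camera" (4x4, takes a point from camera to world coordinates). Camera axes: x right, y up, looking along -z (the intrinsics and any distortion apply to the point x, -y, -z); pixel columns grow to the right and rows downward; lengths in mm; the calibration is good to about 2 mm. A picture is of the moment at which its call begins.
- r.sign_off(): hands the job in; it is judged then, once.
The state is a dict: "clock": time; "qpos": joint angles; "qvel": joint speeds; "joint_efforts": joint torques, N m; "eef_pos": TCP position; "tcp_rot": TCP orientation; "contact_force": force on the tool from outside, world axes, zero at the start; "wrist_torque": the same for the moment, N m; "opening": opening from 0.0 (shut) to 1.0 (fully open); "grasp_force": force on a finger pad.
Only numpy, scipy, OpenCV 4.12 (cv2) and the standard library are available. Lean on these libraries where they do the work, as an engineer would, in place of code of your own. Each camera call takes 0.05 s, during which the arm holds its last target. There are 200 camera calls.

## Working session

There is one attempt and no reset: what is moved stays moved. The work goes in short steps, Python scripts to look and compute and a shell command to move; the robot and the scene stay as the last step left them, time stands still between calls to the robot, and variables do not carry over. Pictures are saved under pics/ and viewed, at most 10 in all, crops included, and the job is handed in when it is done.

```bash
mkdir -p pics
cat > h.py <<'E'
from rig import r
import numpy as np, cv2
from scipy.spatial.transform import Rotation as R
def grab(n):
    f=r.grab_frame(n); np.savez(f'{n}.npz',**f); return f
def load(n): return dict(np.load(f'{n}.npz'))
def cloud(f):
    h,w=f['range_z'].shape; u,v=np.meshgrid(np.arange(w),np.arange(h))
    p=cv2.undistortPoints(np.stack([u,v],-1).reshape(-1,1,2).astype(np.float32),f['K'],f['D']).reshape(h,w,2)
    z=f['range_z']; c=np.stack([p[...,0]*z,-p[...,1]*z,-z],-1)
    T=f['world_from_camera']; W=c@T[:3,:3].T+T[:3,3]; W[z==0]=np.nan; return W
E
python3 - <<'E'
from h import *
s=r.sense(); print({k:np.round(v,3) for k,v in s.items()})
a=grab('scene');b=grab('top')
for n,f in(('scene',a),('top',b)): cv2.imwrite(f'pics/{n}0.png',cv2.resize(f['img'][...,::-1],None,fx=1.5,fy=1.5)); print(f['world_from_camera'].round(2))
E
```

```text
{'clock': np.float64(0.0), 'qpos': array([-1.187,  0.354,  1.634, -0.   ,  1.155, -0.002]), 'qvel': array([-0.001, -0.001,  0.001, -0.   ,  0.001, -0.   ]), 'joint_efforts': array([-0.0000e+00, -6.0526e+01, -3.4207e+01,  0.0000e+00,  9.0000e-03,
        0.0000e+00]), 'eef_pos': array([ 235.004, -578.617,  230.569]), 'tcp_rot': array([-3.14 ,  0.   ,  0.386]), 'contact_force': array([-0.749,  0.846, -0.032]), 'wrist_torque': array([-0.037,  0.064, -0.033]), 'grasp_force': np.float64(0.0), 'opening': np.float64(0.997)}
[[ 9.0000e-01 -3.2000e-01  2.9000e-01  8.6817e+02]
 [ 4.3000e-01  6.7000e-01 -6.1000e-01 -7.1509e+02]
 [ 0.0000e+00  6.7000e-01  7.4000e-01  9.9288e+02]
 [ 0.0000e+00  0.0000e+00  0.0000e+00  1.0000e+00]]
[[ 1.00000e-02  9.80000e-01 -1.90000e-01  2.69320e+02]
 [-1.00000e+00  2.00000e-02  0.00000e+00 -9.31000e+00]
 [ 1.00000e-02  1.90000e-01  9.80000e-01  1.37085e+03]
 [ 0.00000e+00  0.00000e+00  0.00000e+00  1.00000e+00]]
```

View pics/scene0.png

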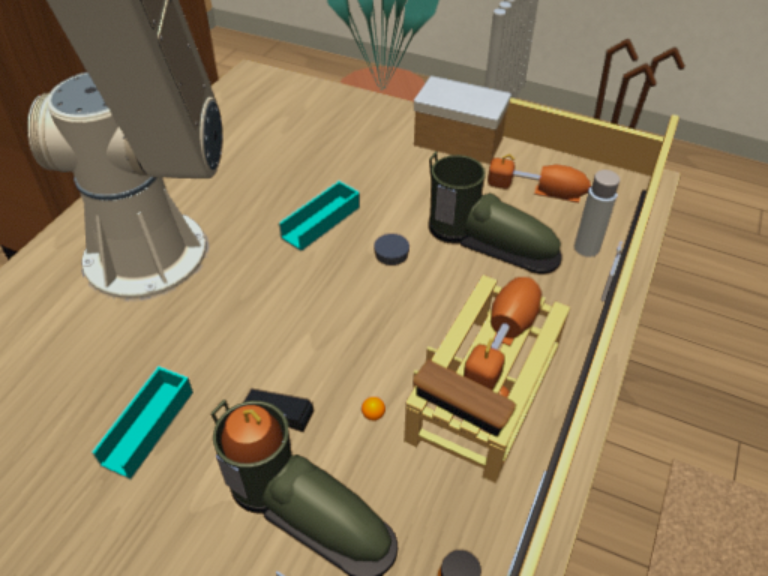

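View pics/top0.png

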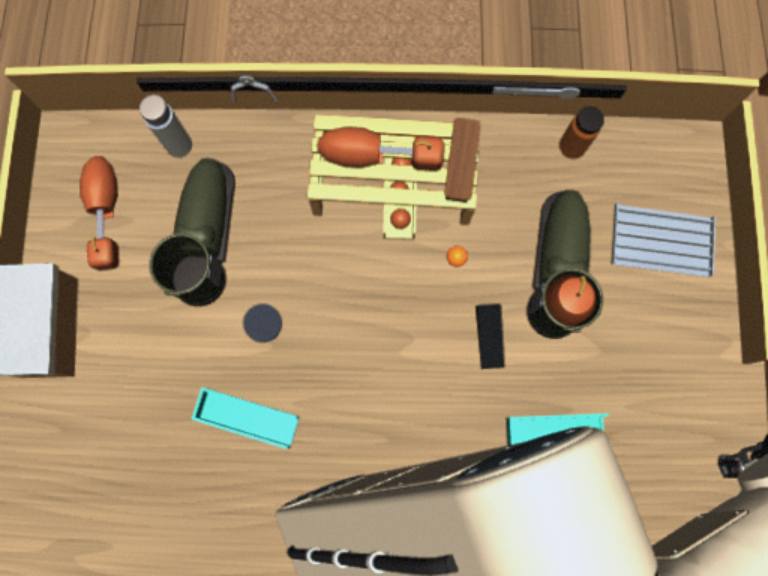

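Top view (pixels at 1.5x scale): the bamboo tray's pouring end is at (400,220), with a cedar ball at (400,217) and two more showing between the slats. The empty boot's mouth is at (181,263), the treed boot at (572,300), the polish tin at (262,323) and the wedge at (490,336).

Candidates for the tray: (400,220) is bamboo and under the riser, so it is the one meant. The turquoise ones at (245,418) and (556,430) are decoys. Candidates for the ball: (400,217) is in the tray. The orange one at (457,256) is a decoy on the table.

Run:
```python
from h import *
f=load('top'); W=cloud(f); im=f['img']
c=im[70:230,90:410]; c=cv2.resize(c[...,::-1],None,fx=2.5,fy=2.5,interpolation=cv2.INTER_CUBIC); cv2.imwrite('pics/crop1.png',c)
# boot rim: high points near z 150
Z=W[...,2]
def reg(x0,x1,y0,y1,z0,z1):
    m=(W[...,0]>x0)&(W[...,0]<x1)&(W[...,1]>y0)&(W[...,1]<y1)&(Z>z0)&(Z<z1); return W[m],m
for (u,v) in [(181,263),(400,217),(400,238),(385,235),(414,235),(572,300),(262,323),(490,336),(457,256),(310,187),(478,200),(316,120),(477,125),(462,160),(350,147),(428,150),(210,180),(170,125)]:
    print((u,v),W[int(v/1.5),int(u/1.5)].round(0))
p=W[150:205,90:150].reshape(-1,3); p=p[(p[:,2]>140)&(p[:,2]<156)]
(cx,cy),rad=cv2.minEnclosingCircle(p[:,:2].astype(np.float32)); print('rim',len(p),cx,cy,rad,p[:,2].mean())
# slats
p,m=reg(500,1100,-300,300,100,122); mm=m.copy(); mm[:, :195]=0; mm[:,325:]=0
q=W[mm]; print('riser', cv2.minAreaRect(q[:,:2].astype(np.float32)))
```

```text
(181, 263) [564. 370.  24.]
(400, 217) [653. -40.  45.]
(400, 238) [624. -41.   2.]
(385, 235) [622. -13.  32.]
(414, 235) [621. -68.  37.]
(572, 300) [ 476. -323.  179.]
(262, 323) [452. 211.  27.]
(490, 336) [ 435. -209.   18.]
(457, 256) [ 582. -146.   40.]
(310, 187) [686. 122. 114.]
(478, 200) [ 702. -192.    1.]
(316, 120) [813. 116. 113.]
(477, 125) [ 789. -173.  161.]
(462, 160) [ 725. -145.  160.]
(350, 147) [734.  49. 183.]
(428, 150) [734. -85. 175.]
(210, 180) [708. 310.  80.]
(170, 125) [794. 378. 136.]
rim 323 533.7041015625 337.748779296875 55.50999069213867 148.27117011711593
riser ((765.0106201171875, -16.69580078125), (358.2967529296875, 229.113525390625), 89.36048889160156)
```

View pics/crop1.png

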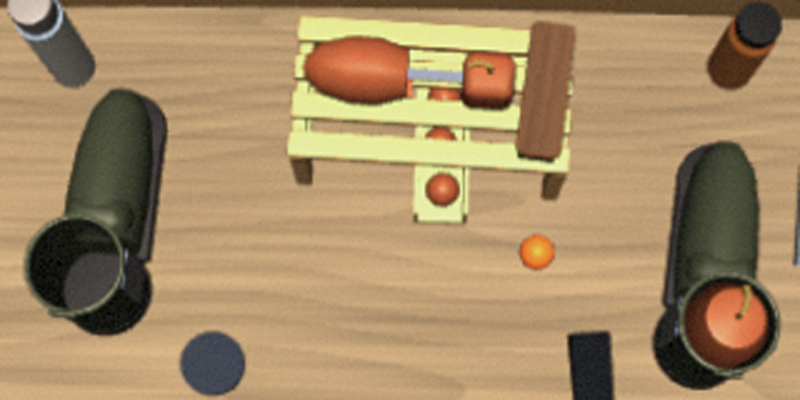

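The crop confirms it: bamboo tray front at crop (440,190) with a cedar-red ball at (442,188), the empty boot's mouth at (75,265) on the robot's left, and the orange decoy at (537,252). Next I measure the tray and riser accurately.

```bash
cat >> h.py <<'E'
def go(pos,Rm,st=None):
    "print shift/turn from the present TCP pose to the goal"
    s=st or r.sense(); R0=R.from_euler('xyz',s['tcp_rot']); 
    rv=(R0.inv()*Rm).as_rotvec(degrees=True); sh=R0.inv().apply(np.array(pos)-s['eef_pos'])/1000
    print('turn',rv.round(1),'shift',sh.round(4),'| rows by turn',round(np.linalg.norm(rv)/10.7,1),'by shift',round(np.linalg.norm(sh)/.0625,1))
def tool(yaw,lean,flip=1):
    "tool z down tipped forward by lean deg along heading yaw deg; tool y across"
    h=R.from_euler('z',yaw,degrees=True); a=np.radians(lean)
    z=h.apply([np.sin(a),0,-np.cos(a)]); y=h.apply([0,flip,0]); return R.from_matrix(np.stack([np.cross(y,z),y,z],1))
E
cat > m.py <<'E'
from h import *
f=load('top'); W=cloud(f); X,Y,Z=W[...,0],W[...,1],W[...,2]
m=(X>560)&(X<660)&(Y>-90)&(Y<10)&(Z>28)&(Z<52)
hsv=cv2.cvtColor(f['img'],cv2.COLOR_RGB2HSV); bam=(hsv[...,0]>20)&(hsv[...,0]<40)
m1=m&bam; p=W[m1]; print('tray top pts',len(p),p[:,2].mean(),p.min(0).round(1),p.max(0).round(1))
for s in (1,-1):
    q=p[(p[:,1]-(-41))*s>15]; print('wall',s,len(q),q.min(0).round(1),q.max(0).round(1),np.polyfit(q[:,0],q[:,1],1).round(3), q[:,1].mean().round(1))
m2=(X>590)&(X<720)&(Y>-200)&(Y<160)&(Z>105)&(Z<122)
# front edge: lowest pixel per column
e=[]
for u in range(205,318):
    v=np.where(m2[:,u])[0]
    if len(v): e.append(W[v.max(),u])
e=np.array(e); k=np.polyfit(e[:,1],e[:,0],1)
for _ in range(3): res=e[:,0]-np.polyval(k,e[:,1]); g=abs(res)<4; k=np.polyfit(e[g,1],e[g,0],1)
print('front edge',len(e),g.sum(),k.round(4),'ylim',e[:,1].min(),e[:,1].max(),'z',e[g,2].mean())
red=((hsv[...,0]<12)&(hsv[...,1]>120))&(X>600)&(X<665)&(Y>-80)&(Y<0)&(Z>10)&(Z<60)
q=W[red]; print('ball0',q.mean(0).round(1),q.min(0).round(1),q.max(0).round(1))
p=W[150:205,90:150].reshape(-1,3); p=p[(p[:,2]>143)&(p[:,2]<154)]
A=np.c_[2*p[:,:2],np.ones(len(p))]; c=np.linalg.lstsq(A,(p[:,:2]**2).sum(1),rcond=None)[0]; print('rim LSQ',c[:2].round(1),np.sqrt(c[2]+c[0]**2+c[1]**2).round(1))
E
python3 m.py
```

```text
tray top pts 50 44.036766280159355 [622.2 -68.1  28.5] [659.5  -9.6  51.7]
wall 1 22 [622.5 -23.5  28.5] [659.5  -9.6  51.7] [-0.098 49.961] -12.9
wall -1 27 [622.2 -68.1  32. ] [659.4 -64.9  48.2] [-9.0000e-03 -6.0607e+01] -66.6
front edge 113 113 [4.760000e-02 6.590913e+02] ylim -174.10937210455637 124.84577630613379 z 111.50726728806978
ball0 [650.1 -41.7  40.3] [636.3 -57.2  27.2] [664.4 -26.1  50.4]
rim LSQ [535.7 337.5] 49.8
```

```bash
python3 - <<'E'
from h import *
go([330,-330,340],tool(-2.7,0,-1))
T=tool(-2.7,40,-1); z=T.as_matrix()[:,2]; g=np.array([638,-39.5,24])
print('TCP grasp',(g+19*z).round(1)); print('pre',(g-101*z).round(1))
go(g-101*z,T)
E
python3 -m creep '0 0 0 0 0 -0.06 60; 0 0 0 0 0 -0.11 60'
```

```text
turn [-0.1  0.  24.8] shift [ 0.1816 -0.1948 -0.1091] | rows by turn 2.3 by shift 4.6
TCP grasp [650.2 -40.1   9.4]
pre [573.2 -36.4 101.4]
turn [-8.7 39.4 23.8] shift [ 0.5173 -0.375   0.1297] | rows by turn 4.4 by shift 10.4
clock: 0.35
eef_pos: [235.1, -578.9, 342.4]
tcp_rot: [-3.141, 0.0, 0.386]
contact_force: [-0.8, -0.5, 0.2]
opening: 0.76
grasp_force: 0.0
```

```bash
python3 -m creep '0 0 6 0.045 -0.05 0 15; 0 0 12 0.09 -0.1 0 15; 0 0 18 0.135 -0.145 0 15; 0 0 25 0.18 -0.195 0 15; 0 0 25 0.18 -0.195 0 15; 0 0 25 0.18 -0.195 0 15'
python3 - <<'E'
from h import *
T=tool(-2.7,40,-1); z=T.as_matrix()[:,2]; g=np.array([638,-39.5,24])
go(g-131*z,T); print(r.sense()['qpos'].round(2))
E
```

```text
clock: 1.1
eef_pos: [328.8, -330.3, 341.4]
tcp_rot: [3.141, -0.0, -0.047]
contact_force: [0.2, -1.1, -0.8]
opening: 0.94
grasp_force: 0.0
turn [ 0. 40. -0.] shift [ 0.2108 -0.3052  0.2169] | rows by turn 3.7 by shift 6.9
[-0.79  0.    1.82 -0.    1.32  0.83]
```

```bash
python3 -m creep '0 6 0 0.025 -0.045 0 15; 0 12 0 0.055 -0.09 0.02 15; 0 18 0 0.085 -0.135 0.06 15; 0 24 0 0.115 -0.18 0.1 15; 0 30 0 0.145 -0.225 0.14 15; 0 36 0 0.175 -0.27 0.18 15; 0 40 0 0.211 -0.305 0.217 15; 0 40 0 0.211 -0.305 0.217 15'
python3 - <<'E'
from h import *
f=grab('wrist'); cv2.imwrite('pics/w1.png',f['img'][...,::-1]); b=grab('top')
T=tool(-2.7,40,-1); z=T.as_matrix()[:,2]; g=np.array([638,-39.5,24])
go(g+19*z,T)
W=cloud(f); np.save('w1.npy',W)
E
```

```text
clock: 2.1
eef_pos: [529.2, -58.3, 187.1]
tcp_rot: [-3.06, -0.676, -0.042]
contact_force: [0.3, 0.1, 0.5]
opening: 0.943
grasp_force: 0.0
turn [-4.9  1.3  0.1] shift [-0.0173 -0.0055  0.215 ] | rows by turn 0.5 by shift 3.5
```

View pics/w1.png

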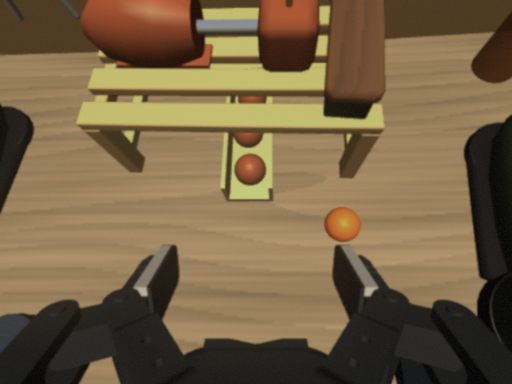

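The wrist view shows the tray with its pouring end at (230..273,199), the cedar ball in it at (250,168), and the orange decoy at (343,224) to the right. The fingers are roughly in line, slightly to the right of centre. I refine the position from this view.

Run:
```python
from h import *
f=load('wrist'); W=cloud(f)
hsv=cv2.cvtColor(f['img'],cv2.COLOR_RGB2HSV); X,Y,Z=W[...,0],W[...,1],W[...,2]
m=(hsv[...,0]>20)&(hsv[...,0]<40)&(hsv[...,1]>80)
for v in range(130,204,6):
    us=np.where(m[v,205:300])[0]+205
    if len(us): print(v,us.min(),us.max(),W[v,us.min()+1].round(0),W[v,us.max()-1].round(0))
for v in range(190,206,2): print(v,W[v,250].round(1),m[v,250])
```

```text
136 223 272 [692.  -9.  46.] [692. -67.  44.]
142 223 272 [685.  -9.  44.] [683. -66.  44.]
148 222 272 [676.  -8.  45.] [675. -66.  45.]
154 222 272 [668.  -9.  46.] [666. -66.  46.]
160 221 272 [660.  -8.  45.] [659. -66.  45.]
166 221 272 [652.  -8.  46.] [651. -66.  45.]
172 221 273 [644.  -9.  45.] [643. -67.  45.]
178 220 272 [637.  -8.  45.] [635. -66.  46.]
184 220 273 [629.  -8.  46.] [627. -67.  46.]
190 229 269 [637. -12.   5.] [637. -62.   5.]
196 228 269 [627. -12.  10.] [627. -62.   7.]
190 [636.7 -38.5   5.4] True
192 [634.  -38.5   5.2] True
194 [631.5 -38.5   4.6] True
196 [627.1 -38.9   9. ] True
198 [624.8 -38.9   8.1] True
200 [623.4 -38.6   4.3] False
202 [ 6.224e+02 -3.830e+01 -3.000e-01] False
204 [ 6.197e+02 -3.830e+01 -4.000e-01] False
```

Run:
```python
from h import *
f=load('wrist'); W=cloud(f)
hsv=cv2.cvtColor(f['img'],cv2.COLOR_RGB2HSV)
m=(hsv[...,0]>20)&(hsv[...,0]<40)&(hsv[...,1]>80)&(W[...,2]>100)&(W[...,2]<125)&(W[...,0]<700)
e=[]
for u in range(85,380):
    v=np.where(m[:,u])[0]
    if len(v): e.append(W[v.max(),u])
e=np.array(e); k=np.polyfit(e[:,1],e[:,0],1)
for _ in range(4): g=abs(e[:,0]-np.polyval(k,e[:,1]))<3; k=np.polyfit(e[g,1],e[g,0],1)
print(k.round(4),g.sum(),e[:,1].min(),e[:,1].max(),e[g,2].mean(),np.degrees(np.arctan(k[0])))
T=tool(-1,40,-1); z=T.as_matrix()[:,2]; g=np.array([639,-37.5,24])
go(g-60*z,T);go(g+19*z,T); print(r.sense()['opening'])
```

```text
[4.770000e-02 6.614558e+02] 295 -166.18463081282619 117.82194848336691 113.75366245924542 2.7333831795848664
turn [-3.8  1.3 -1.3] shift [-0.0184 -0.0131  0.1369] | rows by turn 0.4 by shift 2.2
turn [-3.8  1.3 -1.3] shift [-0.0166 -0.0079  0.2158] | rows by turn 0.4 by shift 3.5
0.9406240269615566
```

```bash
python3 -m creep '-2 0.6 -0.6 -0.009 -0.007 0.045 15; -3.8 1.3 -1.3 -0.018 -0.013 0.09 15; -3.8 1.3 -1.3 -0.018 -0.013 0.137 15; -3.8 1.3 -1.3 -0.018 -0.013 0.137 15; -3.8 1.3 -1.3 -0.018 -0.013 0.137 15'
python3 - <<'E'
from h import *
T=tool(-1,40,-1); z=T.as_matrix()[:,2]; g=np.array([639,-37.5,24])
go(g+19*z,T)
E
```

```text
clock: 2.82
eef_pos: [585.9, -31.4, 123.4]
tcp_rot: [-3.087, -0.722, -0.028]
contact_force: [0.3, -0.3, -0.1]
opening: 0.94
grasp_force: 0.0
turn [-2.7 -1.4 -0.4] shift [-0.0262  0.0115  0.1283] | rows by turn 0.3 by shift 2.1
```

```bash
python3 -m creep '0 0 0 0 0 0 15; 0 0 0 0 0 0 15'
python3 - <<'E'
from h import *
T=tool(-1,40,-1); z=T.as_matrix()[:,2]; g=np.array([639,-37.5,24])
go(g+19*z,T);s=r.sense();print(s['qpos'].round(3),s['eef_pos'],s['tcp_rot'])
E
```

```text
clock: 3.08
eef_pos: [584.6, -30.5, 123.5]
tcp_rot: [-3.085, -0.72, -0.028]
contact_force: [0.3, 0.5, 0.4]
opening: 0.939
grasp_force: 0.0
turn [-2.8 -1.3 -0.4] shift [-0.025   0.0127  0.1293] | rows by turn 0.3 by shift 2.1
[-0.125  0.293  2.324  2.571  0.224 -1.085] [584.56585255 -30.49010879 123.51027074] [-3.08525333 -0.72025446 -0.02787213]
```

Run:
```python
from h import *
T=tool(-1,48,-1); z=T.as_matrix()[:,2]; g=np.array([639,-37.5,25])
go(g-70*z,T)
```

```text
turn [-2.8  6.7 -0.6] shift [-0.0321  0.0083  0.0401] | rows by turn 0.7 by shift 0.8
```

```bash
python3 -m creep '-1 2.5 0 -0.011 0.003 0.013 15; -2 5 0 -0.022 0.006 0.026 15; -2.8 6.7 -0.6 -0.032 0.008 0.04 15; -2.8 6.7 -0.6 -0.032 0.008 0.04 15;-2.8 6.7 -0.6 -0.032 0.008 0.04 15;-2.8 6.7 -0.6 -0.032 0.008 0.04 15'
python3 - <<'E'
from h import *
T=tool(-1,48,-1); z=T.as_matrix()[:,2]; g=np.array([639,-37.5,25])
go(g+19*z,T);s=r.sense();print(s['qpos'].round(3),s['eef_pos'],s['tcp_rot'])
E
```

```text
clock: 3.82
eef_pos: [588.0, -35.9, 73.3]
tcp_rot: [-3.14, -0.84, -0.019]
contact_force: [0.0, 0.7, 0.2]
opening: 0.942
grasp_force: 0.0
turn [ 0.  -0.1 -0.1] shift [-0.002   0.0007  0.0892] | rows by turn 0.0 by shift 1.4
[-0.099  0.49   2.399  3.032  0.588 -1.533] [588.03075271 -35.91359878  73.33389612] [-3.14048253 -0.84005455 -0.01896481]
```

```bash
python3 -m creep '0 0 0 -0.002 0.001 0.03 0; 0 0 0 -0.002 0.001 0.06 0; 0 0 0 -0.002 0.001 0.08 0; 0 0 0 -0.002 0.001 0.089 0; 0 0 0 -0.002 0.001 0.089 0'
python3 - <<'E'
from h import *
f=grab('wrist'); cv2.imwrite('pics/w2.png',f['img'][...,::-1])
E
```

```text
clock: 4.45
eef_pos: [652.2, -38.1, 11.1]
tcp_rot: [-3.141, -0.838, -0.019]
contact_force: [-1.1, -0.5, 0.4]
opening: 0.998
grasp_force: 0.0
```

View pics/w2.png

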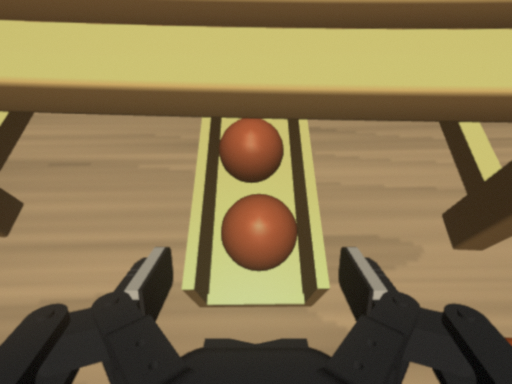

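Wrist view: the pads at (165,270) and (345,270) straddle the tray front (183..328, 290) evenly. Close gently.

```bash
python3 -m creep '0 0 0 0 0 0 120; 0 0 0 0 0 0 120; 0 0 0 0 0 0 120; 0 0 0 0 0 0 120; 0 0 0 0 0 0 120; 0 0 0 0 0 0 120' 40
python3 - <<'E'
from h import *
T=tool(-1,48,-1); s=r.sense(); p=np.array(s['eef_pos'])
d=np.array([-1,-.0,0])*165; go(p+d,R.from_euler('xyz',s['tcp_rot']))
E
```

```text
clock: 5.25
eef_pos: [651.7, -38.1, 11.4]
tcp_rot: [-3.141, -0.839, -0.019]
contact_force: [-4.7, -0.6, 6.0]
opening: 0.699
grasp_force: 43.0
turn [0. 0. 0.] shift [-0.1103  0.0031 -0.1227] | rows by turn 0.0 by shift 2.6
```

```bash
python3 -m creep '0 0 0 -0.004 0 -0.0045 120; 0 0 0 -0.012 0 -0.0134 120; 0 0 0 -0.021 0 -0.0234 120; 0 0 0 -0.03 0.001 -0.0334 120; 0 0 0 -0.039 0.001 -0.0434 120; 0 0 0 -0.048 0.001 -0.0534 120; 0 0 0 -0.057 0.002 -0.0634 120; 0 0 0 -0.066 0.002 -0.0734 120'
```

```text
clock: 6.25
eef_pos: [553.0, -38.4, 11.4]
tcp_rot: [-3.142, -0.84, -0.019]
contact_force: [4.8, -0.3, 4.8]
opening: 0.694
grasp_force: 43.8
```

```bash
python3 -m creep '0 0 0 -0.009 0 -0.01 120; 0 0 0 -0.018 0.001 -0.02 120; 0 0 0 -0.027 0.001 -0.03 120; 0 0 0 -0.035 0.001 -0.039 120; 0 0 0 -0.041 0.001 -0.0456 120; 0 0 0 -0.045 0.001 -0.05 120; 0 0 0 -0.047 0.001 -0.0523 120; 0 0 0 -0.047 0.001 -0.0523 120'
python3 - <<'E'
from h import *
s=r.sense();print(s['qpos'].round(3),s['eef_pos'],s['tcp_rot'])
grab('top');f=load('top'); cv2.imwrite('pics/t2.png',cv2.resize(f['img'][60:230,90:410,::-1],None,fx=2,fy=2))
E
```

```text
clock: 7.25
eef_pos: [482.4, -38.0, 11.4]
tcp_rot: [-3.141, -0.839, -0.019]
contact_force: [2.8, -0.1, 9.4]
opening: 0.696
grasp_force: 44.3
[-0.152  0.738  2.597  3.026  1.031 -1.6  ] [482.43863942 -38.04092511  11.36978969] [-3.14146412 -0.83892663 -0.01892579]
```

View pics/t2.png

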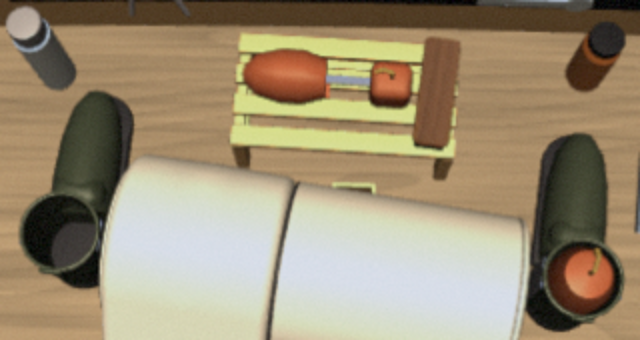

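Crop of the top view: the tray's closed end is at (355,187), just clear of the riser front, and the riser things are untouched. Now I let go, back off and regrip at mid-tray.

```bash
cat >> h.py <<'E'
from scipy.optimize import least_squares
S=[([-1.187,.354,1.634,0,1.155,-.002],[235.004,-578.617,230.569],[-3.14,0,.386]),
([-.79,0,1.82,0,1.32,.83],[328.8,-330.3,341.4],[3.141,0,-.047]),
([-0.125,0.293,2.324,2.571,0.224,-1.085],[584.566,-30.49,123.51],[-3.08525,-0.72025,-0.02787]),
([-0.099,0.49,2.399,3.032,0.588,-1.533],[588.03,-35.91,73.334],[-3.1405,-.84005,-.01896]),
([-0.152,0.738,2.597,3.026,1.031,-1.6],[482.44,-38.04,11.37],[-3.14146,-.83893,-.01893])]
def fitk():
    A=[];b=[]
    for q,p,e in S:
        zt=R.from_euler('xyz',e).as_matrix()[:,2]; u=np.array([np.cos(q[0]),np.sin(q[0]),0]); a=q[1]+q[2]
        A+= [[1,0,np.sin(q[1]),np.sin(a),np.cos(a),zt@u],[0,1,np.cos(q[1]),np.cos(a),-np.sin(a),zt[2]]]; b+=[u@np.array(p),p[2]]
    x,res,_,sv=np.linalg.lstsq(np.array(A),np.array(b),rcond=None); return x,np.array(A)@x-b
def ik(k,pos,Rm,prev4=None):
    a1,h,L2,L3,e,Lt=k; M=Rm.as_matrix(); w=np.array(pos)-Lt*M[:,2]; q1=np.arctan2(w[1],w[0]); rr=np.hypot(w[0],w[1])-a1; zz=w[2]-h
    L=np.hypot(L3,e); ph=np.arctan2(e,L3); d=np.hypot(rr,zz); c=(d*d-L2**2-L**2)/(2*L2*L)
    if abs(c)>1: return None
    t=np.arccos(c); q3=t-ph; q2=np.arctan2(rr,zz)-np.arctan2(L*np.sin(t),L2+L*np.cos(t)); a=q2+q3
    B=R.from_euler('z',q1)*R.from_euler('y',a); D=(B.inv()*Rm).as_matrix()
    q5=np.arccos(D[2,2]); q4=np.arctan2(D[1,2],D[0,2]); q6=np.arctan2(D[2,1],-D[2,0]); return np.array([q1,q2,q3,q4,q5,q6])
E
python3 -m creep '0 0 0 0 0 0 20; 0 0 0 0 0 0 0; 0 0 0 0 0 0 0; 0 0 0 0 0 0 0; 0 0 0 0 0 -0.03 0; 0 0 0 0 0 -0.07 0; 0 0 0 0 0 -0.11 0; 0 0 0 0 0 -0.11 0'
python3 - <<'E'
from h import *
k,res=fitk(); print(k.round(1),res.round(1))
for q,p,e in S: print(np.round(q,2),ik(k,p,R.from_euler('xyz',e)).round(2))
E
```

```text
clock: 8.3
eef_pos: [446.4, -47.2, 96.7]
tcp_rot: [-3.137, -0.814, -0.017]
contact_force: [-0.0, -0.1, 0.2]
opening: 1.0
grasp_force: 0.0
[  2.3 293.8 564.6 492.7  57.1 340.6] [ 0.2  0.4 -0.2 -0.5  0.2  0.2 -0.1 -0.  -0.1 -0. ]
[-1.19  0.35  1.63  0.    1.16 -0.  ] [-1.19  0.35  1.63 -0.    1.15  1.57]
[-0.79  0.    1.82  0.    1.32  0.83] [-0.79  0.    1.82 -0.    1.32  2.4 ]
[-0.12  0.29  2.32  2.57  0.22 -1.08] [-0.12  0.29  2.32  2.59  0.22  0.47]
[-0.1   0.49  2.4   3.03  0.59 -1.53] [-0.09  0.49  2.4   3.04  0.59  0.04]
[-0.15  0.74  2.6   3.03  1.03 -1.6 ] [-0.14  0.74  2.6   3.03  1.03 -0.03]
```

```bash
cat > plan.py <<'E'
from h import *
k,_=fitk(); lim=np.array([[-2.63,2.63],[-.92,2.1],[.06,2.66],[-1.3,4.44],[0,2.69],[-3.02,3.02]])
mouth=np.array([535,337.5])
def q_(pos,T):
    q=ik(k,pos,T)
    if q is None: return None
    q[5]-=np.pi/2; q[5]=(q[5]+np.pi)%(2*np.pi)-np.pi; 
    if q[3]<-1.3: q[3]+=2*np.pi
    return q
def tcp(c,ps,tilt,lean0,flip):  # c: grasp point world; tool lean0 relative to tray
    T=tool(ps,tilt+lean0,flip); return c+19*T.as_matrix()[:,2],T
def pc(ps,tilt,h=18,off=24):   # tray mid grasp point when lip bottom corner is h above rim, off along heading from mouth
    u=np.array([np.cos(np.radians(ps)),np.sin(np.radians(ps)),0]); t=np.radians(tilt)
    lip=np.r_[mouth,150+h]+off*u   # underside corner
    return lip+90*(np.cos(t)*u+np.array([0,0,np.sin(t)]))+24*(-np.sin(t)*u+np.array([0,0,np.cos(t)]))
if __name__=='__main__':
  for ps in (-40,-20,-1,15,32,50,70):
    for l0 in (0,-15):
      for fl in (-1,):
        print(ps,l0,fl)
        for t in (0,25,37,45):
            p,T=tcp(pc(ps,t),ps,t,l0,fl); q=q_(p,T); print('   ',t,p.round(0),None if q is None else q.round(2), '' if q is None or ((q>lim[:,0])&(q<lim[:,1])).all() else 'LIMIT')
  p,T=tcp(np.array([544,-38.5,25]),-1,0,0,-1); print('grasp',q_(p,T).round(2)); p[2]+=200; print('up',q_(p,T).round(2))
  go(p-[0,0,60],T); print(r.sense()['qpos'].round(2))
E
python3 plan.py
```

```text
-40 0 -1
    0 [622. 264. 173.] [0.4  0.49 1.57 0.   1.09 2.67] 
    25 [614. 271. 211.] [ 0.62  0.4   1.69 -0.51  1.   -3.12] LIMIT
    37 [606. 278. 226.] [ 0.74  0.4   1.74 -0.76  1.05 -2.87] 
    45 [599. 283. 235.] [ 0.81  0.43  1.76 -0.91  1.11 -2.71] 
-40 -15 -1
    0 [619. 267. 174.] [0.3  0.56 1.47 0.23 1.26 2.48] 
    25 [611. 274. 209.] [ 0.5   0.41  1.61 -0.19  1.06  2.86] 
    37 [603. 281. 224.] [ 0.62  0.38  1.67 -0.44  1.03  3.11] LIMIT
    45 [596. 286. 232.] [ 0.7   0.38  1.71 -0.6   1.05 -3.  ] 
-20 0 -1
    0 [642. 299. 173.] [ 0.44  0.53  1.49 -0.    1.12  2.36] 
    25 [632. 302. 211.] [ 0.62  0.38  1.72 -0.48  0.84  2.83] 
    37 [622. 306. 226.] [ 0.72  0.35  1.82 -0.82  0.81 -3.11] LIMIT
    45 [614. 309. 235.] [ 0.79  0.35  1.88 -1.04  0.84 -2.87] 
-20 -15 -1
    0 [638. 300. 174.] [0.36 0.64 1.34 0.17 1.37 2.23] 
    25 [628. 304. 209.] [ 0.52  0.43  1.59 -0.16  1.02  2.51] 
    37 [618. 307. 224.] [ 0.61  0.36  1.7  -0.41  0.89  2.76] 
    45 [610. 310. 232.] [ 0.69  0.33  1.77 -0.61  0.85  2.97] 
-1 0 -1
    0 [649. 336. 173.] [ 0.48  0.57  1.43 -0.    1.
[... 1967 characters left out ...]
0 0 -1
    0 [574. 445. 173.] [ 0.66  0.56  1.44 -0.    1.14  1.01] 
    25 [570. 435. 211.] [0.52 0.37 1.74 0.42 0.74 0.6 ] 
    37 [567. 425. 226.] [0.44 0.32 1.87 0.81 0.63 0.19] 
    45 [564. 417. 235.] [ 0.38  0.31  1.95  1.13  0.63 -0.14] 
70 -15 -1
    0 [572. 440. 174.] [ 0.71  0.68  1.25 -0.13  1.44  1.1 ] 
    25 [569. 430. 209.] [0.6  0.44 1.57 0.12 0.99 0.89] 
    37 [565. 421. 224.] [0.52 0.35 1.72 0.34 0.8  0.67] 
    45 [562. 413. 232.] [0.46 0.31 1.81 0.56 0.71 0.44] 
grasp [-0.07  0.55  1.95  0.    0.64  1.52]
up [-0.07  0.26  1.83  0.    1.05  1.52]
turn [ -0.3 -46.7   0.1] shift [ 0.1027 -0.0101  0.0371] | rows by turn 4.4 by shift 1.8
[-0.23  0.34  2.66  2.88  0.67 -1.52]
```

Run:
```python
from h import *
from plan import *
f=load('wrist'); s=R.from_euler('xyz',[-3.141,-.838,-.019]); print('cam in tool',s.inv().apply(f['world_from_camera'][:3,3]-[652.2,-38.1,11.1]).round(0))
go([520,-38,230],tool(-1,40,-1)); go([544,-38,230],tool(-1,0,-1))
for l in (46,40,30,20,10,0,-12): print(l,q_(np.array([540,-38,230.]),tool(-1,l,-1)).round(2))
```

```text
cam in tool [  79.   -0. -143.]
turn [-0.3 -6.7  0. ] shift [ 0.1473 -0.0106 -0.0381] | rows by turn 0.6 by shift 2.4
turn [ -0.3 -46.7   0.1] shift [ 0.1638 -0.0109 -0.0206] | rows by turn 4.4 by shift 2.6
46 [-0.11 -0.02  2.38  1.91  0.07 -0.41]
40 [-0.11 -0.02  2.31  0.35  0.17  1.16]
30 [-0.09  0.    2.19  0.09  0.43  1.42]
20 [-0.08  0.06  2.06  0.04  0.67  1.48]
10 [-0.08  0.14  1.94  0.01  0.89  1.5 ]
0 [-0.07  0.22  1.82  0.    1.1   1.52]
-12 [-0.06  0.34  1.67 -0.01  1.34  1.53]
```

```bash
python3 -m creep '0 0 0 0.05 -0.004 -0.015 0; 0 -5 0 0.1 -0.008 -0.025 0; 0 -12 0 0.15 -0.01 -0.03 0; 0 -20 0 0.16 -0.01 -0.03 0; 0 -28 0 0.164 -0.011 -0.025 0; 0 -36 0 0.164 -0.011 -0.021 0; 0 -46 0 0.164 -0.011 -0.021 0; 0 -46.7 0 0.164 -0.011 -0.021 0'
python3 - <<'E'
from h import *
print(r.sense()['qpos'].round(2)); go([544,-38,230],tool(-1,0,-1))
E
```

```text
clock: 9.3
eef_pos: [526.8, 27.7, 196.5]
tcp_rot: [-2.873, -0.563, 0.007]
contact_force: [0.7, 0.4, 0.3]
opening: 0.995
grasp_force: 0.0
[-0.19  0.07  2.26  0.92  0.47  0.53]
turn [-15.4 -31.9   5.7] shift [ 0.0321  0.0583 -0.0361] | rows by turn 3.4 by shift 1.2
```

```bash
python3 -m creep '-3 -8 1 0.008 0.015 -0.01 20; -7 -16 3 0.016 0.03 -0.02 20; -11 -24 4 0.024 0.045 -0.03 20; -15.4 -32 5.7 0.032 0.058 -0.036 20; -15.4 -32 5.7 0.032 0.058 -0.036 20; -15.4 -32 5.7 0.032 0.058 -0.036 20'
python3 - <<'E'
from h import *
print(r.sense()['qpos'].round(2)); go([540,-38,200],tool(-1,0,1))
W=cloud(grab('wrist')); f=load('wrist'); cv2.imwrite('pics/w3.png',f['img'][...,::-1])
hsv=cv2.cvtColor(f['img'],cv2.COLOR_RGB2HSV); m=(hsv[...,0]>20)&(hsv[...,0]<40)&(hsv[...,1]>80)&(W[...,2]>36)&(W[...,2]<54)&(W[...,0]<650)
p=W[m].astype(np.float32); print(len(p),cv2.minAreaRect(p[:,:2]),p.min(0),p.max(0))
for s in (1,-1):
    q=p[((p[:,1]+38)*s>20)&(p[:,0]<620)]; print(np.polyfit(q[:,0],q[:,1],1))
E
```

```text
clock: 10.05
eef_pos: [543.7, -37.5, 230.1]
tcp_rot: [3.141, -0.003, -0.018]
contact_force: [-0.3, -0.8, -0.1]
opening: 0.92
grasp_force: 0.0
[-0.07  0.23  1.81  0.    1.1   1.52]
turn [ -0.3  -0.  179.9] shift [-0.0038  0.0005  0.0301] | rows by turn 16.8 by shift 0.5Traceback (most recent call last):
  File "<stdin>", line 5, in <module>
cv2.error: OpenCV(4.12.0) /io/opencv/modules/imgproc/src/convhull.cpp:143: error: (-215:Assertion failed) total >= 0 && (depth == CV_32F || depth == CV_32S) in function 'convexHull'
```

View pics/w3.png

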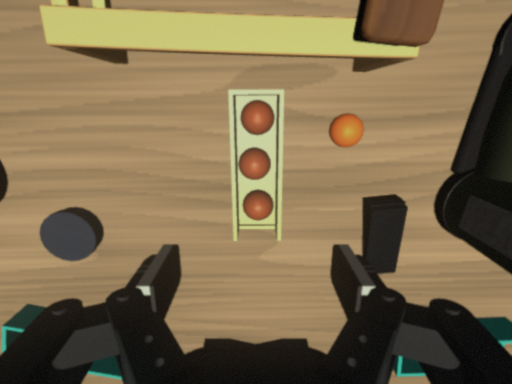

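Wrist view: the tray stands free of the riser at (234..283, 90..240) with the three cedar balls inside it at (257,117), (254,163) and (258,205).

```bash
python3 - <<'E'
from h import *
f=load('wrist'); W=cloud(f)
hsv=cv2.cvtColor(f['img'],cv2.COLOR_RGB2HSV); m=(hsv[...,0]>18)&(hsv[...,0]<42)&(hsv[...,1]>50)&(W[...,2]>36)&(W[...,2]<54)&(W[...,0]<650)
p=np.ascontiguousarray(W[m].astype(np.float32)); print(len(p),cv2.minAreaRect(np.ascontiguousarray(p[:,:2])),p.min(0),p.max(0))
for s in (1,-1):
    q=p[((p[:,1]+38)*s>20)&(p[:,0]<620)]; print(np.polyfit(q[:,0],q[:,1],1), q[:,1].mean())
E
python3 -m creep '0 0 -10 0 0 0 20; 0 0 -20 0 0 0 20; 0 0 -30 0 0 0 20; 0 0 -40 0 0 0 20; 0 0 -50 0 0 0 20; 0 0 -60 0 0 0 20; 0 0 -70 0 0 0.01 20; 0 0 -80 0 0 0.02 20'
python3 -m creep '0 0 -10 0 0 0 20; 0 0 -20 0 0 0 20; 0 0 -30 0 0 0 20; 0 0 -40 0 0 0 20; 0 0 -50 0 0 0 20; 0 0 -60 0 0 0 20; 0 0 -70 0 0 0.01 20; 0 0 -80 0 0 0.02 20'
```

```text
2919 ((486.00494384765625, -10.4998779296875), (583.0213012695312, 420.1952209472656), 79.46782684326172) [ 229.52632  -310.65088    36.013172] [643.90735  314.5028    53.979225]
[ -0.20523966 102.39193552] -8.843234
[ 1.03799981e-01 -2.59944032e+02] -203.70271
clock: 11.1
eef_pos: [543.4, -38.7, 211.9]
tcp_rot: [3.134, -0.0, 1.382]
contact_force: [0.2, 0.2, 0.1]
opening: 0.92
grasp_force: 0.0
clock: 12.1
eef_pos: [543.5, -38.7, 192.0]
tcp_rot: [3.14, 0.007, 2.778]
contact_force: [-0.2, -1.1, 0.6]
opening: 0.919
grasp_force: 0.0
```

Run:
```python
from h import *
f=load('wrist'); W=cloud(f); Z=W[...,2]
m=(Z>38)&(Z<52)&(W[...,0]<650)&(W[...,0]>440)&(abs(W[...,1]+38)<45)
hsv=cv2.cvtColor(f['img'],cv2.COLOR_RGB2HSV); m&=(hsv[...,0]>15)
m[:,:228]=0;m[:,288:]=0
p=np.ascontiguousarray(W[m].astype(np.float32)); print(len(p),p.min(0),p.max(0))
for s in (1,-1):
    q=p[((p[:,1]+38)*s>22)&(p[:,0]<622)]; print(np.polyfit(q[:,0],q[:,1],1), q[:,1].mean(), q.min(0),q.max(0))
go([540,-38,180],tool(-1,-12,1)); print(r.sense()['qpos'].round(2))
```

```text
1657 [454.44473 -69.01367  38.12645] [634.0708     -7.6316676  47.700584 ]
[-0.01016531 -5.71574828] -11.2527895 [455.41745  -14.403173  38.12645 ] [621.8559     -7.6316676  47.168247 ]
[-1.10100010e-02 -5.97333292e+01] -65.73343 [454.44473  -69.01367   38.392654] [621.91113  -62.844624  47.700584]
turn [  2.1  12.3 -19.8] shift [ 0.0036 -0.0006  0.0119] | rows by turn 2.2 by shift 0.2
[-0.07  0.27  1.85 -0.    1.02 -1.28]
```

```bash
python3 -m creep '1 6 -10 0 0 0.01 10; 2.1 12.3 -19.8 0.004 0 0.012 10; 2.1 12.3 -19.8 0.004 0 0.012 10; 2.1 12.3 -19.8 0.004 0 0.012 10'
python3 - <<'E'
from h import *
T=tool(-.7,-12,1); z=T.as_matrix()[:,2]; g=np.array([544,-38.4,0]); t=g+19*z; t[2]=5
go(t,T); go(t-100*z,T)
E
```

```text
clock: 12.6
eef_pos: [541.0, -37.4, 180.4]
tcp_rot: [-3.14, -0.208, 3.116]
contact_force: [-0.8, 1.5, -0.1]
opening: 0.96
grasp_force: 0.0
turn [ 0.1  0.1 -0.8] shift [-0.0353 -0.0007  0.1718] | rows by turn 0.1 by shift 2.8
turn [ 0.1  0.1 -0.8] shift [-0.0355 -0.0006  0.0718] | rows by turn 0.1 by shift 1.3
```

```bash
python3 -m creep '0 0 -0.8 -0.018 -0.001 0.03 0; 0 0 -0.8 -0.035 -0.001 0.06 0; 0 0 -0.8 -0.035 -0.001 0.09 0; 0 0 -0.8 -0.035 -0.001 0.12 0; 0 0 -0.8 -0.035 -0.001 0.145 0; 0 0 -0.8 -0.035 -0.001 0.165 0; 0 0 -0.8 -0.035 -0.001 0.172 0; 0 0 -0.8 -0.035 -0.001 0.172 0' && python3 -m creep '0 0 0 0 0 0 120; 0 0 0 0 0 0 120; 0 0 0 0 0 0 120; 0 0 0 0 0 0 120; 0 0 0 0 0 0 120; 0 0 0 0 0 0 120' 60;python3 - <<'E'
from h import *
s=r.sense(); print(s['wrist_torque'].round(2)); e=R.from_euler('xyz',s['tcp_rot']); p=np.array(s['eef_pos']); go(p+[0,0,170],e); go([p[0],336,p[2]+170],e)
E
```

```text
clock: 13.6
eef_pos: [540.1, -38.8, 5.7]
tcp_rot: [3.14, -0.208, 3.132]
contact_force: [0.6, 0.7, -0.3]
opening: 1.004
grasp_force: 0.0
clock: 14.35
eef_pos: [541.3, -38.8, 6.5]
tcp_rot: [3.14, -0.207, 3.132]
contact_force: [1.0, 0.6, 6.2]
opening: 0.692
grasp_force: 65.7
[ 0.11  0.04 -0.08]
turn [0. 0. 0.] shift [ 0.035   0.0002 -0.1664] | rows by turn 0.0 by shift 2.7
turn [0. 0. 0.] shift [ 0.0383  0.3749 -0.1652] | rows by turn 0.0 by shift 6.6
```

```bash
python3 -m creep '0 0 0 0.002 0 -0.01 120; 0 0 0 0.006 0 -0.03 120; 0 0 0 0.0125 0 -0.06 120; 0 0 0 0.02 0 -0.095 120; 0 0 0 0.028 0 -0.13 120; 0 0 0 0.035 0 -0.165 120; 0 0 0 0.041 0 -0.195 120; 0 0 0 0.0453 0 -0.2153 120';python3 - <<'E'
from h import *
s=r.sense(); print(s['wrist_torque'].round(2)); e=R.from_euler('xyz',s['tcp_rot']); p=np.array(s['eef_pos']); go([p[0],336,236],e)
f=grab('wrist'); cv2.imwrite('pics/w4.png',f['img'][...,::-1])
E
```

```text
clock: 15.35
eef_pos: [540.9, -39.1, 228.4]
tcp_rot: [3.141, -0.206, 3.133]
contact_force: [-0.6, -0.9, -3.3]
opening: 0.697
grasp_force: 65.2
[ 0.03 -0.19 -0.01]
turn [0. 0. 0.] shift [ 0.0048  0.375  -0.0063] | rows by turn 0.0 by shift 6.0
```

View pics/w4.png

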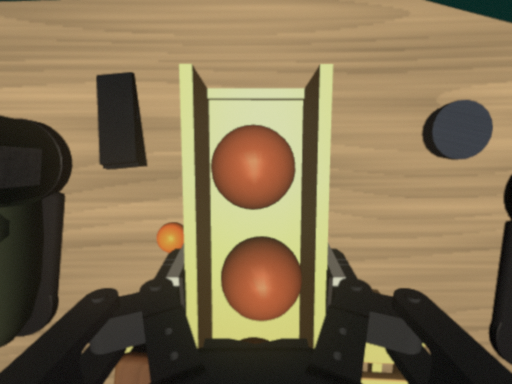

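The wrist view shows the tray level in the grip with its lip end at (255,95). Two balls are visible inside, and the third is hidden by the gripper. Next I carry it sideways.

```bash
python3 -m creep '0 0 0 0 0.012 0 120; 0 0 0 0.001 0.04 -0.001 120; 0 0 0 0.001 0.075 -0.002 120; 0 0 0 0.002 0.115 -0.003 120; 0 0 0 0.002 0.155 -0.003 120; 0 0 0 0.003 0.195 -0.004 120; 0 0 0 0.003 0.235 -0.005 120; 0 0 0 0.004 0.275 -0.006 120' && python3 -m creep '0 0 0 0 0.038 0 120; 0 0 0 0 0.065 0 120; 0 0 0 0 0.085 0 120; 0 0 0 0 0.097 0 120; 0 0 0 0 0.1 0 120; 0 0 0 0 0.1 0 120';python3 - <<'E'
from plan import *
s=r.sense(); print(s['qpos'].round(2),s['wrist_torque'].round(2)); f=grab('scene'); 
W=cloud(f); p=W[...].reshape(-1,3); 
# rim refine from scene view
q=p[(abs(p[:,0]-535)<80)&(abs(p[:,1]-337)<80)&(p[:,2]>145)&(p[:,2]<154)]
print('rim scene',len(q),q.min(0).round(0),q.max(0).round(0))
st=s
for t in (0,25,37,45,50):
    po,T=tcp(pc(-.7,t,20,24),-.7,t,-12,1); print(t,po.round(0),q_(po,T).round(2)); go(po,T,st)
E
```

```text
clock: 16.4
eef_pos: [539.3, 237.7, 231.1]
tcp_rot: [3.141, -0.211, 3.133]
contact_force: [0.8, 0.2, -2.8]
opening: 0.696
grasp_force: 65.3
clock: 17.15
eef_pos: [541.6, 335.3, 232.5]
tcp_rot: [3.141, -0.209, 3.132]
contact_force: [1.7, 0.5, -3.8]
opening: 0.698
grasp_force: 65.4
[ 0.5   0.47  1.47  0.1   1.39 -1.09] [-0.04 -0.17  0.04]
rim scene 186 [481. 284. 145.] [590. 391. 154.]
0 [645. 336. 175.] [ 0.44  0.67  1.27  0.09  1.4  -1.15]
turn [0.  0.  0.2] shift [-0.1131  0.0018  0.0343] | rows by turn 0.0 by shift 1.9
25 [635. 336. 211.] [ 0.54  0.42  1.6  -0.15  0.93 -0.94]
turn [  0.  -25.    0.2] shift [-0.0955  0.0018  0.0014] | rows by turn 2.3 by shift 1.5
37 [624. 336. 226.] [ 0.61  0.33  1.75 -0.38  0.73 -0.7 ]
turn [  0.1 -37.    0.1] shift [-0.0824  0.0019 -0.011 ] | rows by turn 3.5 by shift 1.3
45 [616. 337. 235.] [ 0.67  0.29  1.85 -0.62  0.63 -0.45]
turn [  0.1 -45.    0.1] shift [-0.0724  0.0019 -0.0176] | rows by turn 4.2 by shift 1.2
50 [610. 337. 239.] [ 0.7   0.27  1.91 -0.82  0.59 -0.24]
turn [  0.1 -50.    0.1] shift [-0.0657  0.0019 -0.021 ] | rows by turn 4.7 by shift 1.1
```

```bash
python3 -m creep '0 0 0 -0.006 0 -0.0012 120; 0 0 0 -0.018 0 -0.0038 120; 0 0 0 -0.033 0 -0.007 120; 0 0 0 -0.049 0.001 -0.0105 120; 0 0 0 -0.065 0.001 -0.0138 120; 0 0 0 -0.079 0.002 -0.0168 120; 0 0 0 -0.088 0.002 -0.0187 120; 0 0 0 -0.093 0.002 -0.0198 120';python3 - <<'E'
from plan import *
s=r.sense(); print(s['eef_pos'])
for t in (8,16,24,30,36,40,45,48):
    po,T=tcp(pc(-.7,t,20,24),-.7,t,-12,1); go(po,T,s)
E
```

```text
clock: 18.2
eef_pos: [637.1, 337.0, 232.4]
tcp_rot: [3.141, -0.209, 3.132]
contact_force: [0.6, 0.7, -3.2]
opening: 0.694
grasp_force: 65.4
[637.0680415  336.98137468 232.35946616]
turn [ 0.  -8.   0.2] shift [-0.0156 -0.0008  0.0427] | rows by turn 0.7 by shift 0.7
turn [  0.  -16.    0.2] shift [-0.01   -0.0008  0.0321] | rows by turn 1.5 by shift 0.5
turn [  0.1 -24.    0.2] shift [-0.003  -0.0007  0.0223] | rows by turn 2.2 by shift 0.4
turn [  0.1 -30.    0.2] shift [ 0.0031 -0.0007  0.0156] | rows by turn 2.8 by shift 0.3
turn [  0.1 -36.    0.2] shift [ 0.0098 -0.0007  0.0097] | rows by turn 3.4 by shift 0.2
turn [  0.1 -40.    0.2] shift [ 0.0147 -0.0007  0.0061] | rows by turn 3.7 by shift 0.3
turn [  0.1 -45.    0.2] shift [ 0.0211 -0.0007  0.0021] | rows by turn 4.2 by shift 0.3
turn [  0.1 -48.    0.2] shift [ 0.0251 -0.0007 -0.    ] | rows by turn 4.5 by shift 0.4
```

```bash
python3 -m creep '0 -3 0 -0.006 0 0.015 120; 0 -6 0 -0.012 0 0.03 120; 0 -10 0 -0.014 -0.001 0.04 120; 0 -14 0 -0.0114 -0.001 0.035 120; 0 -18 0 -0.008 -0.001 0.03 120; 0 -22 0 -0.005 -0.001 0.025 120; 0 -26 0 -0.001 -0.001 0.02 120; 0 -30 0 0.003 -0.001 0.0156 120';python3 - <<'E'
from plan import *
s=r.sense(); print(s['eef_pos'])
for t in (33,36,39,42,45,47):
    po,T=tcp(pc(-.7,t,20,24),-.7,t,-12,1); go(po,T,s)
E
```

```text
clock: 19.2
eef_pos: [629.8, 336.2, 218.5]
tcp_rot: [3.14, 0.316, 3.132]
contact_force: [-0.7, 0.1, -3.1]
opening: 0.696
grasp_force: 65.4
[629.82787911 336.19600045 218.48059822]
turn [ 0.1 -2.9  0.1] shift [ 0.0006  0.0002 -0.0033] | rows by turn 0.3 by shift 0.1
turn [ 0.1 -5.9  0.1] shift [ 0.0022  0.0002 -0.0075] | rows by turn 0.5 by shift 0.1
turn [ 0.1 -8.9  0.1] shift [ 0.0039  0.0002 -0.0117] | rows by turn 0.8 by shift 0.2
turn [  0.1 -11.9   0.1] shift [ 0.0059  0.0002 -0.0157] | rows by turn 1.1 by shift 0.3
turn [  0.2 -14.9   0.1] shift [ 0.0081  0.0002 -0.0197] | rows by turn 1.4 by shift 0.3
turn [  0.2 -16.9   0.1] shift [ 0.0097  0.0002 -0.0223] | rows by turn 1.6 by shift 0.4
```

```bash
python3 -m creep '0 -3 0 0.0006 0 -0.0033 120; 0 -6 0 0.0022 0 -0.0075 120; 0 -9 0 0.004 0 -0.0117 120; 0 -12 0 0.006 0 -0.0157 120; 0 -15 0 0.008 0 -0.0197 120; 0 -16 0 0.009 0 -0.021 120; 0 -16 0 0.009 0 -0.021 120; 0 -16 0 0.009 0 -0.021 120' && python3 -m creep '0 0 0 0 0 0 120; 0 0 0 0 0 0 120; 0 0 0 0 0 0 120; 0 0 0 0 0 0 120; 0 0 0 0 0 0 120; 0 0 0 0 0 0 120; 0 0 0 0 0 0 120; 0 0 0 0 0 0 120';python3 - <<'E'
from h import *
a=grab('wrist');b=grab('top');c=grab('scene')
cv2.imwrite('pics/pour.png',np.hstack([a['img'][:,:,::-1][::1,60:460],cv2.resize(b['img'][110:240,60:200,::-1],(400,384))]))
p=cloud(b).reshape(-1,3); q=p[(abs(p[:,0]-535)<60)&(abs(p[:,1]-337)<60)&(p[:,2]>10)&(p[:,2]<120)]; print(len(q))
E
```

```text
clock: 20.2
eef_pos: [615.4, 336.3, 235.4]
tcp_rot: [3.14, 0.594, 3.131]
contact_force: [0.5, 0.4, -2.1]
opening: 0.693
grasp_force: 65.9
clock: 21.2
eef_pos: [615.3, 336.3, 235.2]
tcp_rot: [3.14, 0.594, 3.132]
contact_force: [0.5, -0.3, -1.0]
opening: 0.699
grasp_force: 65.8
1242
```

View pics/pour.png

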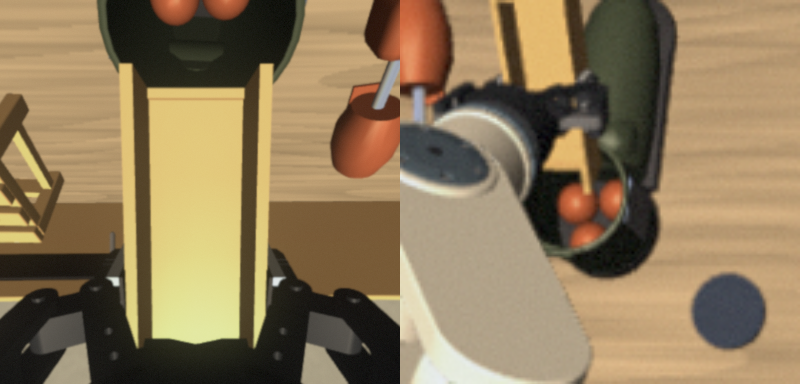

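Both views show the tray empty and three cedar balls inside the boot, at (577,203), (613,200) and (587,237) in the right half. Now I level the tray and carry it back.

Run:
```python
from plan import *
s=r.sense()
T=tool(-.7,-12,1); go([625,337,245],T,s)
T2=tool(-2.7,-12,1)
from copy import deepcopy
st=dict(s); st['eef_pos']=np.array([625,337,245]); st['tcp_rot']=T.as_euler('xyz'); go([543.6,-30.2,245],T2,st)
print(q_(np.array([625,337,245]),T).round(2))
```

```text
turn [ 0.1 46.   0.2] shift [-0.0136  0.0008 -0.0028] | rows by turn 4.3 by shift 0.2
turn [-0.4  0.   2. ] shift [ 0.0752 -0.3682  0.016 ] | rows by turn 0.2 by shift 6.0
[ 0.45  0.58  1.26  0.09  1.49 -1.13]
```

```bash
python3 -m creep '0 6 0 -0.004 0 -0.005 120; 0 13 0 -0.008 0 -0.005 120; 0 21 0 -0.01 0 -0.004 120; 0 29 0 -0.012 0 -0.003 120; 0 37 0 -0.013 0 -0.003 120; 0 44 0 -0.0136 0 -0.003 120; 0 46 0 -0.0136 0 -0.003 120; 0 46 0 -0.0136 0 -0.003 120' && python3 -m creep '0 0 0 0.012 -0.02 0.003 120; 0 0 0.3 0.03 -0.06 0.007 120; 0 0 0.6 0.05 -0.105 0.011 120; 0 0 1 0.065 -0.15 0.014 120; 0 0 1.4 0.075 -0.2 0.016 120; 0 0 1.7 0.075 -0.25 0.016 120; 0 0 2 0.075 -0.295 0.016 120; 0 0 2 0.075 -0.335 0.016 120'
python3 - <<'E'
from h import *
go([543.6,-30.2,225],tool(-2.7,-12,1))
E
```

```text
clock: 22.35
eef_pos: [625.6, 335.8, 244.2]
tcp_rot: [3.141, -0.209, 3.132]
contact_force: [0.2, 0.9, -2.7]
opening: 0.694
grasp_force: 65.8
clock: 23.35
eef_pos: [544.9, 0.4, 245.3]
tcp_rot: [-3.135, -0.206, 3.097]
contact_force: [1.2, -0.6, -2.7]
opening: 0.695
grasp_force: 65.9
turn [-0.4  0.2  0.2] shift [-0.0043 -0.0305  0.0201] | rows by turn 0.0 by shift 0.6
```

```bash
python3 -m creep '-0.3 0 0.2 -0.002 -0.018 0.005 120; -0.4 0.2 0.2 -0.004 -0.028 0.012 120; -0.4 0.2 0.2 -0.004 -0.0305 0.02 120; -0.4 0.2 0.2 -0.004 -0.0305 0.02 120'
python3 - <<'E'
from h import *
T=tool(-2.7,-12,1); go([543.6,-30.2,20],T); go([543.6,-30.2,8],T)
# level check: tray wall tops in wrist view
f=grab('wrist'); W=cloud(f); hsv=cv2.cvtColor(f['img'],cv2.COLOR_RGB2HSV)
m=(hsv[...,0]>18)&(hsv[...,0]<42)&(hsv[...,1]>60)&(W[...,2]>150)
p=W[m]; p=p[p[:,2]>p[:,2].max()-14]; c=np.linalg.lstsq(np.c_[p[:,:2],np.ones(len(p))],p[:,2],rcond=None)[0]; print(len(p),c.round(3),p.min(0),p.max(0))
E
```

```text
clock: 23.85
eef_pos: [542.9, -27.9, 223.5]
tcp_rot: [3.141, -0.214, 3.094]
contact_force: [0.6, 0.9, -2.5]
opening: 0.694
grasp_force: 65.9
turn [ 0.  -0.3 -0. ] shift [-0.044  -0.0024  0.1987] | rows by turn 0.0 by shift 3.3
turn [ 0.  -0.3 -0. ] shift [-0.0466 -0.0024  0.2104] | rows by turn 0.0 by shift 3.4
909 [-6.77000e-01  2.30000e-02  6.81973e+02] [541.08659092 -93.45065967 307.33961278] [554.26253354  38.30356118 321.33945446]
```

```bash
python3 -m creep '0 -0.3 0 -0.006 -0.001 0.03 120; 0 -0.3 0 -0.015 -0.002 0.07 120; 0 -0.3 0 -0.024 -0.002 0.11 120; 0 -0.3 0 -0.032 -0.002 0.145 120; 0 -0.3 0 -0.038 -0.002 0.172 120; 0 -0.3 0 -0.042 -0.002 0.19 120; 0 -0.3 0 -0.044 -0.002 0.199 120; 0 -0.3 0 -0.044 -0.002 0.199 120'
python3 - <<'E'
from h import *
f=load('wrist'); W=cloud(f); hsv=cv2.cvtColor(f['img'],cv2.COLOR_RGB2HSV)
m=(hsv[...,0]>15)&(hsv[...,0]<42)&(hsv[...,1]>60)&(W[...,2]>245)&(W[...,2]<280); m[:,:170]=0; m[:,345:]=0
p=W[m]; c=np.linalg.lstsq(np.c_[p[:,:2],np.ones(len(p))],p[:,2],rcond=None)[0]; print(len(p),c.round(3),p.min(0),p.max(0))
go([543.6,-30.2,6.5],tool(-2.7,-12,1))
E
```

```text
clock: 24.9
eef_pos: [544.7, -30.6, 20.8]
tcp_rot: [3.142, -0.207, 3.094]
contact_force: [-0.2, -1.0, -1.9]
opening: 0.698
grasp_force: 66.0
11425 [-6.00000e-03 -0.00000e+00  2.62835e+02] [454.96963407 -68.55362778 245.00718822] [582.38677343  14.89139721 279.98824573]
turn [ 0.   0.1 -0. ] shift [-0.0018  0.0003  0.0142] | rows by turn 0.0 by shift 0.2
```

```bash
python3 -m creep '0 0 0 -0.001 0 0.004 120; 0 0 0 -0.002 0 0.008 120; 0 0 0 -0.002 0 0.011 120; 0 0 0 -0.003 0 0.0135 120; 0 0 0 -0.003 0 0.0145 120; 0 0 0 -0.003 0 0.0145 120'
```

```text
clock: 25.65
eef_pos: [544.7, -30.8, 6.5]
tcp_rot: [3.142, -0.207, 3.093]
contact_force: [-1.3, -0.0, 4.5]
opening: 0.695
grasp_force: 66.4
```

```bash
python3 -m creep '0 0 0 0 0 0 30; 0 0 0 0 0 0 0; 0 0 0 0 0 0 0; 0 0 0 0 0 0 0; 0 0 0 0 0 -0.03 0; 0 0 0 0 0 -0.07 0; 0 0 0 0 0 -0.12 0; 0 0 0 0 0 -0.18 0' && python3 -m creep '0 -6 0 0 0 -0.04 20; 0 -12 0 0 0 -0.05 20; 0 -12 10 0 0 -0.05 20; 0 -12 20 0 0 -0.05 20; 0 -12 30 0 0 -0.05 20; 0 -12 30 0 0 -0.05 20'
python3 - <<'E'
from h import *
print(r.sense()['qpos'].round(2)); go([520,-34,230],tool(-2.7,0,-1))
E
```

```text
clock: 26.65
eef_pos: [581.0, -32.5, 183.0]
tcp_rot: [3.142, -0.209, 3.093]
contact_force: [0.9, -0.0, 0.9]
opening: 1.004
grasp_force: 0.0
clock: 27.4
eef_pos: [591.7, -32.8, 231.0]
tcp_rot: [-3.092, 0.02, 2.576]
contact_force: [-0.4, 0.1, 0.6]
opening: 0.922
grasp_force: 0.0
[-0.03  0.31  1.7  -0.06  1.14 -1.01]
turn [  0.5   4.1 150.2] shift [ 0.0598 -0.0394  0.0017] | rows by turn 14.0 by shift 1.1
```

```bash
python3 -m creep '0 0 10 0.02 -0.013 0 20; 0 0 20 0.04 -0.026 0 20; 0 0 30 0.06 -0.039 0 20; 0 0 40 0.06 -0.039 0 20; 0 0 50 0.06 -0.039 0 20; 0 0 60 0.06 -0.039 0 20; 0 0 70 0.06 -0.039 0 20; 0 0 75 0.06 -0.039 0 20' && python3 -m creep '0 0 10 0 0 0 20; 0 0 20 0 0 0 20; 0 0 30 0 0 0 20; 0 0 40 0 0 0 20; 0 0 50 0 0 0 20; 0 0 60 0 0 0 20; 0 0 70 0 0 0 20; 0 0 75 0 0 0 20'
python3 - <<'E'
from h import *
from plan import *
print(r.sense()['qpos'].round(2)); f=grab('wrist')
W=cloud(f); Z=W[...,2]; hsv=cv2.cvtColor(f['img'],cv2.COLOR_RGB2HSV)
m=(Z>38)&(Z<52)&(W[...,0]<650)&(W[...,0]>440)&(abs(W[...,1]+32)<45)&(hsv[...,0]>15)
n,l,st,ce=cv2.connectedComponentsWithStats(m.astype(np.uint8)); i=1+st[1:,4].argmax(); print(st[i]); 
p=W[(l==i)]; print(len(p),p.min(0),p.max(0))
for sg in (1,-1):
    q=p[((p[:,1]-np.median(p[:,1]))*sg>0)]; q=p[((p[:,1]-p[:,1].mean())*sg>20)&(p[:,0]<625)]; 
    if len(q): print(np.polyfit(q[:,0],q[:,1],1), q[:,1].mean(), q.min(0),q.max(0))
cv2.imwrite('pics/w5.png',f['img'][...,::-1])
for x in (470,500,520):
  for l in (40,48,55): print(x,l,q_(np.array([x,-30.,200]),tool(-2.7,l,-1)).round(2), q_(np.array([x,-30.,100]),tool(-2.7,l,-1)).round(2))
E
```

```text
clock: 28.4
eef_pos: [520.1, -33.7, 231.7]
tcp_rot: [3.135, 0.053, 1.265]
contact_force: [-0.4, 0.1, 0.2]
opening: 0.918
grasp_force: 0.0
clock: 29.4
eef_pos: [520.1, -33.6, 231.7]
tcp_rot: [3.089, 0.007, -0.044]
contact_force: [0.4, 0.1, -0.2]
opening: 0.918
grasp_force: 0.0
[-0.03  0.2   1.85 -0.06  1.11  1.61]
[ 214   59   58  161 1831]
1831 [456.31558113 -64.69124377  38.01922822] [639.23578068   3.08643763  47.69663233]
[-0.04960707 23.62993179] -3.6149163009898193 [459.44927509  -9.48663761  38.0970925 ] [624.98701754   3.08643763  47.69663233]
[ -0.0471252  -32.25109405] -58.07142422220777 [456.31558113 -64.46183873  38.2889356 ] [624.87870114 -51.93781849  47.28351331]
470 40 [-0.08 -0.09  2.47  0.29  0.07  1.25] [-0.08  0.24  2.55  3.08  0.34 -1.54]
470 48 [-0.08 -0.06  2.56  3.01  0.2  -1.46] [-0.08  0.35  2.63  3.1   0.68 -1.56]
470 55 [-0.09  0.02  2.64  3.07  0.48 -1.53] [-0.09  0.52  2.69  3.1   1.03 -1.57]
500 40 [-0.07 -0.03  2.41  0.24  0.06  1.31] [-0.07  0.26  2.49  3.09  0.31 -1.54]
500 48 [-0.07 -0.    2.51  3.05  0.2  -1.49] [-0.07  0.36  2.57  3.11  0.63 -1.56]
500 55 [-0.08  0.07  2.58  3.09  0.47 -1.54] [-0.08  0.5   2.63  3.11  0.95 -1.57]
520 40 [-0.07  0.01  2.38  0.2   0.06  1.36] [-0.07  0.28  2.45  3.1   0.29 -1.55]
520 48 [-0.07  0.03  2.47  3.07  0.2  -1.51] [-0.07  0.37  2.53  3.11  0.6  -1.56]
520 55 [-0.07  0.1   2.55  3.1   0.46 -1.55] [-0.07  0.5   2.59  3.12  0.9  -1.57]
```

```bash
python3 - <<'E'
from h import *
go([510,-28.5,160],tool(-2.7,48,-1))
E
python3 -m creep '0 8 0 0 0 0.005 15; 0 16 0 0 0 0.01 15; 0 24 0 -0.003 -0.002 0.025 15; 0 32 0 -0.005 -0.003 0.04 15; 0 40 0 -0.008 -0.004 0.055 15; 0 48 0 -0.01 -0.005 0.07 15; 0 48 0 -0.01 -0.005 0.07 15; 0 48 0 -0.01 -0.005 0.07 15'
python3 - <<'E'
from h import *
print(r.sense()['qpos'].round(2)); go([505,-28.5,100],tool(-2.7,48,-1))
E
```

```text
turn [ 2.9 48.4  1.3] shift [-0.0098 -0.0084  0.0714] | rows by turn 4.5 by shift 1.2
clock: 30.45
eef_pos: [505.8, -37.2, 214.2]
tcp_rot: [3.083, -0.758, 0.009]
contact_force: [5.2, 15.1, 3.4]
opening: 0.944
grasp_force: 0.0
[-0.08 -0.05  2.43 -1.3  -0.    2.81]
turn [1.1 4.5 2.4] shift [-0.079  -0.0135  0.0818] | rows by turn 0.5 by shift 1.8
```

Run:
```python
from h import *
from plan import *
s=r.sense(); print(s['qpos'],s['contact_force'].round(1),s['joint_efforts'].round(1)); go([505.8,-37,214],tool(10,25,-1))
for l in range(20,56,4): print(l,q_(np.array([505,-35.,214-max(0,l-40)*4]),tool(10,l,-1)).round(2))
```

```text
[-7.63885771e-02 -4.71549288e-02  2.42920488e+00 -1.29639250e+00
 -6.26251570e-05  2.80535303e+00] [ 5.2 15.1  3.4] [  0.7 -21.9 -27.9   1.9  -0.3  -3.4]
turn [  8.7 -18.1  -8.4] shift [-0.0002 -0.0002  0.0002] | rows by turn 2.0 by shift 0.0
20 [-0.14  0.03  2.14  0.18  0.65  1.13]
24 [-0.16  0.01  2.19  0.25  0.57  1.05]
28 [-0.18 -0.01  2.23  0.36  0.48  0.94]
32 [-0.2  -0.03  2.28  0.51  0.41  0.77]
36 [-0.22 -0.03  2.33  0.74  0.34  0.53]
40 [-0.25 -0.03  2.37  1.07  0.3   0.19]
44 [-0.27  0.02  2.43  1.64  0.31 -0.41]
48 [-0.3   0.09  2.49  2.1   0.4  -0.9 ]
52 [-0.33  0.18  2.54  2.36  0.57 -1.2 ]
```

```bash
python3 -m creep '3 -6 -3 0 0 0 15; 6 -12 -6 0 0 0 15; 8.7 -18 -8.4 0 0 0 15; 8.7 -18 -8.4 0 0 0 15; 8.7 -18 -8.4 0 0 0 15; 8.7 -18 -8.4 0 0 0 15'
python3 - <<'E'
from h import *
s=r.sense(); print(s['qpos'].round(3)); go([505,-35,214],tool(10,38,-1)); go([505,-35,175],tool(10,50,-1))
E
```

```text
clock: 31.2
eef_pos: [502.2, -55.7, 202.3]
tcp_rot: [3.051, -0.458, 0.14]
contact_force: [-0.8, 0.1, -0.7]
opening: 0.939
grasp_force: 0.0
[-1.360e-01  2.000e-03  2.241e+00  8.000e-02  4.350e-01  1.251e+00]
turn [ 6.2 11.8 -1.1] shift [ 0.0103 -0.0193 -0.0098] | rows by turn 1.3 by shift 0.4
turn [ 6.3 23.8 -0.5] shift [-0.007  -0.0224  0.025 ] | rows by turn 2.3 by shift 0.5
```

```bash
python3 -m creep '6.2 2 -1 0.003 -0.01 -0.003 15; 6.2 4 -1 0.006 -0.015 -0.006 15; 6.2 8 -1 0.01 -0.02 -0.008 15; 6.2 12 -1 0.01 -0.02 -0.008 15; 6.2 15 -1 0.005 -0.02 0 15; 6.2 18 -1 0 -0.02 0.01 15; 6.3 21 -1 -0.004 -0.022 0.018 15; 6.3 24 -0.5 -0.007 -0.022 0.025 15'
python3 - <<'E'
from h import *
s=r.sense(); print(s['qpos'].round(3)); go([505,-30,150],tool(-2.7,48,-1))
E
```

```text
clock: 32.2
eef_pos: [503.6, -21.9, 181.9]
tcp_rot: [-3.1, -0.814, 0.172]
contact_force: [1.1, 0.2, -0.2]
opening: 0.942
grasp_force: 0.0
[-0.298  0.081  2.471  1.939  0.402 -0.737]
turn [-11.6   1.5   8.5] shift [-0.0232  0.0091  0.0216] | rows by turn 1.3 by shift 0.5
```

Past the singularity with joint 4 on the right branch. Next I align with the tray heading and go low.

```bash
python3 -m creep '-2 0.5 1.5 -0.004 0.002 0.005 15; -4 0.8 3 -0.008 0.004 0.01 15; -6 1 4.5 -0.012 0.005 0.014 15; -8 1.2 6 -0.016 0.007 0.018 15; -10 1.4 7.5 -0.02 0.008 0.021 15; -11.6 1.5 8.5 -0.023 0.009 0.0216 15; -11.6 1.5 8.5 -0.023 0.009 0.0216 15; -11.6 1.5 8.5 -0.023 0.009 0.0216 15'
python3 - <<'E'
from h import *
s=r.sense(); print(s['qpos'].round(3)); go([495,-28.5,80],tool(-2.7,48,-1)); go([487,-28.2,11.5],tool(-2.7,48,-1))
E
```

```text
clock: 33.2
eef_pos: [504.9, -29.2, 149.9]
tcp_rot: [-3.137, -0.834, -0.052]
contact_force: [0.1, -0.8, 0.2]
opening: 0.941
grasp_force: 0.0
[-0.076  0.173  2.536  3.084  0.401 -1.534]
turn [-0.1  0.2 -0.2] shift [-0.0584  0.      0.0397] | rows by turn 0.0 by shift 1.1
turn [-0.1  0.2 -0.2] shift [-0.1145  0.0003  0.0798] | rows by turn 0.0 by shift 2.2
```

```bash
python3 -m creep '0 0 0 -0.02 0 0.013 0; 0 0 0 -0.04 0 0.027 0; 0 0 0 -0.06 0 0.041 0; 0 0 0 -0.08 0 0.055 0; 0 0 0 -0.097 0 0.067 0; 0 0 0 -0.109 0 0.076 0; 0 0 0 -0.1145 0 0.08 0; 0 0 0 -0.1145 0 0.08 0'
python3 - <<'E'
from h import *
f=grab('wrist'); cv2.imwrite('pics/w6.png',f['img'][...,::-1]); print(r.sense()['qpos'].round(2))
E
```

```text
clock: 34.2
eef_pos: [487.0, -27.7, 10.9]
tcp_rot: [-3.134, -0.833, -0.056]
contact_force: [-0.2, 0.4, -0.3]
opening: 0.996
grasp_force: 0.0
[-0.07  0.73  2.59  3.12  1.01 -1.57]
```

View pics/w6.png

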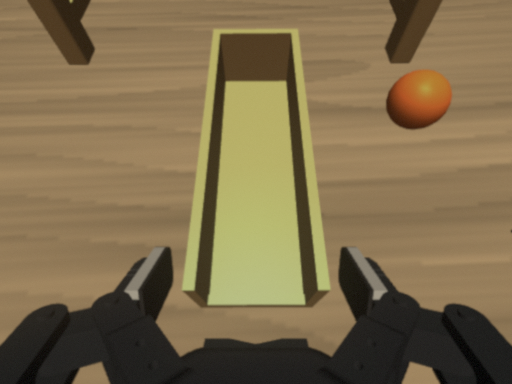

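The tray is centred between the pads (183..328, 290), empty and square to the tool. Grip, then slide it in.

```bash
python3 -m creep '0 0 0 0 0 0 120; 0 0 0 0 0 0 120; 0 0 0 0 0 0 120; 0 0 0 0 0 0 120; 0 0 0 0 0 0 120' 40
python3 - <<'E'
from h import *
s=r.sense(); p=np.array(s['eef_pos']); d=np.array([.9989,-.0477,0]); go(p+150*d,tool(-2.73,47.9,-1))
E
```

```text
clock: 34.88
eef_pos: [487.3, -27.7, 12.1]
tcp_rot: [-3.135, -0.835, -0.056]
contact_force: [-2.4, -0.4, 7.6]
opening: 0.696
grasp_force: 43.7
turn [-0.   0.  -0.3] shift [ 0.1006 -0.0004  0.1112] | rows by turn 0.0 by shift 2.4
```

```bash
python3 -m creep '0 0 0 0.005 0 0.0056 120; 0 0 0 0.014 0 0.0155 120; 0 0 0 0.024 0 0.0265 120; 0 0 0 0.034 0 0.0376 120; 0 0 0 0.044 0 0.0486 120; 0 0 0 0.054 0 0.0597 120; 0 0 0 0.064 0 0.0707 120; 0 0 0 0.074 0 0.0818 120' && python3 -m creep '0 0 0 0.008 0 0.0088 120; 0 0 0 0.015 0 0.0166 120; 0 0 0 0.021 0 0.0232 120; 0 0 0 0.0255 0 0.0282 120; 0 0 0 0.027 0 0.0298 120; 0 0 0 0.027 0 0.0298 120'
python3 - <<'E'
from h import *
f=grab('wrist'); W=cloud(f); hsv=cv2.cvtColor(f['img'],cv2.COLOR_RGB2HSV)
p=W[(hsv[...,0]>18)&(hsv[...,0]<42)&(hsv[...,1]>60)&(W[...,2]>40)&(W[...,2]<48)&(W[...,0]>560)]
print(len(p),p.min(0),p.max(0))
for s in (1,-1):
    q=p[((p[:,1]-p[:,1].mean())*s>18)]; print(np.polyfit(q[:,0],q[:,1],1),q.min(0),q.max(0))
E
```

```text
clock: 35.88
eef_pos: [596.7, -33.2, 12.1]
tcp_rot: [-3.135, -0.834, -0.056]
contact_force: [-11.2, -0.2, 15.0]
opening: 0.697
grasp_force: 45.4
clock: 36.62
eef_pos: [637.4, -35.3, 12.1]
tcp_rot: [-3.135, -0.835, -0.056]
contact_force: [-5.0, 0.2, 11.4]
opening: 0.697
grasp_force: 44.6
5371 [ 578.42136389 -155.75762512   40.00045666] [733.55329896  29.10712373  47.99716599]
[-0.07051087 37.58182381] [583.50901488 -15.16807976  40.00876075] [733.55329896  29.10712373  47.99716599]
[ -0.05173711 -31.04672526] [ 578.42136389 -155.75762512   40.00045666] [731.21287212 -58.40712489  47.98918631]
```

```bash
python3 -m creep '0 0 0 0.003 0 0.0033 120; 0 0 0 0.006 0 0.0066 120; 0 0 0 0.009 0 0.01 120; 0 0 0 0.0105 0 0.0116 120; 0 0 0 0.0105 0 0.0116 120' && python3 -m creep '0 0 0 0.0007 0 0.0007 120; 0 0 0 0.0013 0 0.0015 120; 0 0 0 0.0013 0 0.0015 120'
```

```text
clock: 37.3
eef_pos: [652.9, -36.1, 12.1]
tcp_rot: [-3.135, -0.835, -0.056]
contact_force: [-7.2, 0.2, 11.9]
opening: 0.697
grasp_force: 44.8
clock: 37.67
eef_pos: [654.5, -36.2, 12.1]
tcp_rot: [-3.135, -0.835, -0.056]
contact_force: [-9.4, 1.0, 14.3]
opening: 0.692
grasp_force: 45.1
```

```bash
python3 -m creep '0 0 0 0.0007 0 0.0007 120; 0 0 0 0.0013 0 0.0015 120; 0 0 0 0.0013 0 0.0015 120'
```

```text
clock: 38.05
eef_pos: [655.9, -36.2, 12.1]
tcp_rot: [-3.135, -0.835, -0.056]
contact_force: [-15.0, 0.8, 18.2]
opening: 0.695
grasp_force: 45.9
```

```bash
python3 -m creep '0 0 0 0.0007 0 0.0007 120; 0 0 0 0.0013 0 0.0015 120; 0 0 0 0.0013 0 0.0015 120'; python3 -c "
from h import *
f=grab('wrist'); cv2.imwrite('pics/w7.png',f['img'][...,::-1])"
```

```text
clock: 38.42
eef_pos: [655.9, -36.2, 12.0]
tcp_rot: [-3.135, -0.833, -0.056]
contact_force: [-29.8, 1.3, 33.4]
opening: 0.698
grasp_force: 48.3
```

It stopped at x = 655.9 while the force jumped to 30 N, so it is home against the rail. Let go and back off.

```bash
python3 -m creep '0 0 0 0 0 0 80; 0 0 0 0 0 0 40; 0 0 0 0 0 0 0; 0 0 0 0 0 0 0; 0 0 0 0 0 0 0; 0 0 0 0 0 -0.01 0; 0 0 0 0 0 -0.03 0; 0 0 0 0 0 -0.06 0' && python3 -m creep '0 0 0 0 0 -0.03 0; 0 0 0 0 0 -0.06 0;0 0 0 0 0 -0.08 0; 0 0 0 0 0 -0.08 0'
python3 - <<'E'
from h import *
f=grab('wrist'); W=cloud(f); cv2.imwrite('pics/w8.png',f['img'][...,::-1])
hsv=cv2.cvtColor(f['img'],cv2.COLOR_RGB2HSV); b=(hsv[...,0]>18)&(hsv[...,0]<42)&(hsv[...,1]>60); Z=W[...,2]
p=W[b&(Z>40)&(Z<48)&(W[...,0]>600)&(abs(W[...,1]+37)<40)]
for s in (1,-1):
    q=p[((p[:,1]-p[:,1].mean())*s>18)]; print('wall',np.polyfit(q[:,0],q[:,1],1).round(3),q.min(0).round(1),q.max(0).round(1))
m=b&(Z>100)&(Z<125)&(W[...,0]<700); e=[]
for u in range(0,512):
    v=np.where(m[:,u])[0]
    if len(v): e.append(W[v.max(),u])
e=np.array(e); k=np.polyfit(e[:,1],e[:,0],1)
for _ in range(4): g=abs(e[:,0]-np.polyval(k,e[:,1]))<3; k=np.polyfit(e[g,1],e[g,0],1)
print('edge',k,np.polyval(k,-35))
t=grab('top'); V=cloud(t); h2=cv2.cvtColor(t['img'],cv2.COLOR_RGB2HSV)
o=W;
E
```

```text
clock: 39.48
eef_pos: [613.7, -34.3, 51.3]
tcp_rot: [-3.135, -0.833, -0.056]
contact_force: [0.2, -0.3, -0.1]
opening: 1.002
grasp_force: 0.0
clock: 39.98
eef_pos: [554.5, -31.6, 105.9]
tcp_rot: [-3.135, -0.834, -0.056]
contact_force: [0.1, 0.9, -0.3]
opening: 0.996
grasp_force: 0.0
wall [-0.051 24.278] [627.9 -17.2  40. ] [781.5  -4.7  46.9]
wall [ -0.047 -32.454] [624.8 -71.   40.1] [782.4 -59.6  47.2]Traceback (most recent call last):
  File "<stdin>", line 12, in <module>
    raise TypeError("expected non-empty vector for x")
TypeError: expected non-empty vector for x
```

View pics/w8.png

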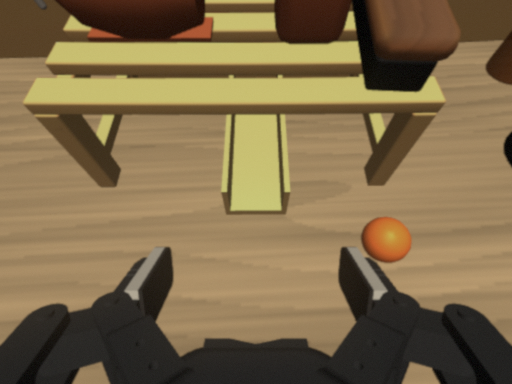

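The wrist view shows the tray square under the riser, its pouring end at (228..288, 210) in front and the riser things in place. I retreat clear and do a last check of the tray, boots and bystanders.

```bash
python3 -m creep '0 0 0 -0.005 0 -0.02 0; 0 0 0 0.01 0 -0.04 0; 0 0 0 0.03 0 -0.06 0; 0 0 0 0.05 0 -0.08 0; 0 0 0 0.07 0 -0.1 0; 0 0 0 0.07 0 -0.1 0'
python3 - <<'E'
from h import *
def lipx(f):
    W=cloud(f); hsv=cv2.cvtColor(f['img'],cv2.COLOR_RGB2HSV); b=(hsv[...,0]>18)&(hsv[...,0]<42)&(hsv[...,1]>80)
    q=W[b&(W[...,2]>6)&(W[...,2]<10.5)&(W[...,0]>600)&(W[...,0]<650)&(abs(W[...,1]+37)<20)]
    return len(q),np.percentile(q[:,0],[2,50]).round(1)
def edge(f):
    W=cloud(f); hsv=cv2.cvtColor(f['img'],cv2.COLOR_RGB2HSV); q=W[(hsv[...,0]>18)&(hsv[...,0]<42)&(hsv[...,1]>80)&(W[...,2]>108)&(W[...,2]<120)&(W[...,0]<700)&(abs(W[...,1]+37)<25)]
    return len(q),np.percentile(q[:,0],2).round(1) if len(q) else None
f=load('wrist'); print('near',lipx(f)); g=grab('wrist'); print('now',lipx(g),edge(g))
t=grab('top'); W=cloud(t); hsv=cv2.cvtColor(t['img'],cv2.COLOR_RGB2HSV)
p=W[150:205,90:150].reshape(-1,3); p=p[(p[:,2]>143)&(p[:,2]<154)&(abs(p[:,0]-535)<70)]
print('rim',p.min(0).round(0),p.max(0).round(0))
m=(hsv[...,0]<12)&(hsv[...,1]>120)&(W[...,2]<75)&(abs(W[...,0]-535)<60)&(abs(W[...,1]-338)<60); print('red px in boot',m.sum())
for (u,v) in [(572,300),(262,323),(490,336),(457,256)]: print(W[int(v/1.5),int(u/1.5)].round(0))
s=r.sense(); print(s['clock'],s['eef_pos'].round(0))
cv2.imwrite('pics/end.png',cv2.resize(t['img'][60:240,60:420,::-1],None,fx=2,fy=2))
E
```

```text
clock: 40.78
eef_pos: [530.1, -30.9, 226.3]
tcp_rot: [-3.135, -0.838, -0.055]
contact_force: [0.3, 0.1, 0.1]
opening: 0.998
grasp_force: 0.0
near (294, array([625.8, 629.4]))
now (178, array([626.2, 630.4])) (896, np.float64(658.4))
rim [481. 284. 143.] [587. 391. 154.]
red px in boot 321
[ 477. -324.  177.]
[452. 211.  28.]
[ 434. -208.   25.]
[ 582. -146.   41.]
40.875 [529. -31. 223.]
```

The tray sticks out 32 mm, so it is home. The balls show inside the boot, and the boots and bystanders have not moved.

```bash
python3 -c "
from rig import r
print(r.sign_off())"
```

```text
the job is handed in; nothing more can be done
None
```

I handed the job in at about 41 s: all three balls are in the empty boot, and the tray is level, back against the rail and released, with nothing else moved; I viewed 11 pictures against the limit of 10, and joint 5 once read 0.00006 rad below its 0 limit.

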